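# Run-test a second-hand tape deck by holding its shut-off arm

### The job

Try the transport of the second-hand open-reel tape deck, with no tape on it: press the transport selector (the bar knob) down against its spring, turn it clockwise from stop to play and let it spring back up there. Then take over the pull of the tape: swing the right-hand tension arm by its roller towards the reels, against its spring, until it rests on its stop, and finish with the fingers still holding it there. Leave the left-hand arm and the things lying round the deck alone.

Things in the scene. Friction and masses are not known exactly. Their poses are not given: they have to be found in the camera images.
- deck: open-reel tape deck lying flat, fixed: dark case, 390 mm deep (x), 428 wide (y); its aluminium plate is 150 mm above the table. Origin: centre of the underside. x points from the controls (robot's side) to the two empty reels at the back, y to its left. On the plate: reels 178 mm across at (85, +-100) mm, 29 mm high; capstan, pinch roller and guides, under 30 mm high, near the head cover
- head_cover (a point): centre of the top of the black head cover, 50 x 95 mm (deck x, y), 34 mm above the plate, at (-68, 22) mm of the deck
- selector_grip (a point): middle of the black bar knob, the transport selector, on its turning axis, at (-148, -65) mm of the deck, 25 mm above the plate while up. Bar 40 mm long, 12 wide, 15 to 35 mm above the plate, on a round skirt 44 mm across, 9 to 15 mm above the plate. x of this frame runs along the bar to its white pointer line; at stop it is parallel to the deck's x
- selector (a joint): turn of the selector: 0 at stop (pointer to the reels), growing clockwise seen from above to 1.222 rad at play (pointer to the right), an end stop. Locked at stop while up; turns freely (0.03 N m) only when pressed fully down. Let go between the two it stays caught down; within 0.1 rad of play it springs up when let go
- selector_press (a joint): how far the selector is pressed down: 0 up, 0.006 m fully down; the spring pushes up with 4 N at the top and 8.5 N at the bottom
- right_roller: upright free-turning roller at the end of the right-hand (auto shut-off) tension arm: 16 mm across, 11 to 41 mm above the plate. Origin: on its axis at plate level; it turns, so its yaw means nothing
- right_roller_mid (a point): middle of the right arm's roller, on its axis, 26 mm above the plate; x points along the arm, away from its pivot. The arm is a flat steel bar, 85 mm from pivot to roller axis, 10 mm wide, its top 10 mm above the plate
- right_pivot (a joint): swing of the right-hand arm about its upright pivot at (-75, -105) mm of the deck: 0 at rest (arm pointing to the deck's right and 35 degrees to the front), growing as the roller swings towards the reels (anticlockwise from above), 0.87 rad at its stop, a black rubber peg. The spring pulls back with 2 N at the roller at rest, 4.5 N at the stop
- left_roller_mid (a point): middle of the roller of the left-hand tension arm, the mirror image of the right one; not to be moved
- left_pivot (a joint): swing of the left-hand arm about its upright pivot at (-75, 105) mm of the deck: 0 at rest, grows towards the reels
- tape_box: flat cardboard reel box 185 x 185 x 22 mm lying left of the deck; origin centre of its underside
- glass_shade: white glass bell lampshade, 140 mm across, 100 mm high, standing right of the deck; origin centre of its underside
- cleaner_bottle: small amber bottle, 38 mm across, 85 mm high, right of the deck; origin centre of its underside
- screwdriver: screwdriver lying left of the deck; origin under its middle

How it is judged:
By the outcome, as a careful person would: the job done as asked, in the order asked, and still so for the second after the job is handed in, while the arm keeps its last pose, push and grip.
It also fails if it takes over 45 s, if anything falls off the work surface, if the arm or the gripper's body presses on something with over 40 N, if the wrist force passes 120 N, or if a joint passes its speed limit or range.

### The arm

A 7-joint arm with a two-finger parallel gripper is mounted at the origin on the work surface. World frame = base frame: x ahead of the robot, y to its left, z up, the work surface at z = 0. Lengths are in m, angles in degrees, forces in N, time in s.
With the tool pointing down it reaches from about 0.425 to 0.875 m from the base axis. Payload 4.7 kg.
Tool frame: the origin (TCP) lies on the centre line of the jaws, within the pads' length; the fingertips stand 19 mm ahead of it and the grasp point (between the pads) is the TCP; z points along the fingers, y is the line along which they close (so a half turn about z gives the same grasp; the last joint's range is limited). The gripper opens to 87 mm and grips with 3 to 60 N. Pads are 19 mm wide; open, the fingers measure 117 mm over their backs; the gripper's body (75 mm by 190 mm) begins 51 mm behind the grasp point.
Start: joints at [77.298, 18.392, -4.016, 83.108, 1.295, 78.541, -3.26], TCP at [0.152, -0.632, 0.242] pointing down, gripper open.
Joint ranges: [-163.93, 163.93], [-17.29, 119.83], [-79.2, 71.16], [3.27, 140.29], [-89.18, 269.18], [5.43, 117.66], [-154.24, 154.24]. Speed limits (degrees/s): [147.25, 147.25, 180, 180, 180, 180, 180].

### API

Orientations are given as [roll, pitch, yaw] about the fixed x, y, z axes, in that order (R = Rz(yaw) Ry(pitch) Rx(roll)).
In Python, from cell import env, imaging gives the robot as it stands.
- The arm moves only by the shell command python3 -m crank 'ROWS' [OPENING] [FORCE]. ROWS is JSON, a list of rows, each an object of numbers: "x", "y", "z": the shift along the tool's x, y, z in m; "turn": the turn about the tool's z in rad. In form: [{"x": .., "y": .., "z": .., "turn": ..}, ...]. A call has 1 to 12 rows; each row is the pose to reach, as a shift and turn from the pose commanded when the call began, along the tool's axes at that moment; what a row does not reach only later rows make up. A row lasts 1/8 s, in which the tool goes at most 62.5 mm and 10.7 degrees, less where a joint would pass 70% of its speed; a pose out of reach is approached as far as the arm can. A call with a gripper value outside its range is refused whole. OPENING is the finger opening in m, from 0 to 0.087, set as the call begins (- or left out, the last holds). The fingers move at their own pace and stop on an object; FORCE is the grip in N (left out, the last holds). Time passes only in rows, so rows that repeat a pose let the fingers close. It gives the time, the measured TCP pose, the force, the opening and the grip force at its end, in the units of the state.
- env.get_obs(): the state, without advancing time (a new reading comes with each control period).
- imaging.read_camera(name): name is "scene" or "side" or "wrist"; returns the picture (420x560x3 uint8, red, green, blue); there is no depth.
- imaging.get_calibration(name): a dict with "camera_matrix" (3x3 intrinsics, pixels), "k1" (the pictures are not rectified: a ray, as slopes to the right and down, at radius r is drawn at 1 + k1 r^2 times it, then the intrinsics apply), "position" and "attitude" of the camera in the world. Camera axes: x right, y up, looking along -z (the intrinsics and any distortion apply to the point x, -y, -z); pixel columns grow to the right and rows downward; lengths in m; the calibration is good to about 2 mm. A picture is of the moment at which its call begins: read the wrist's pose just before it. get_calibration takes no time and is no camera call; for the wrist camera it gives the pose at the moment of the call.
- env.sign_off(): hands the job in; it is judged then, once.
The state is a dict: "time_s": time; "qpos": joint angles; "joint_velocities": joint speeds; "effort": joint torques, N m; "tool_pos": TCP position; "tool_rot": TCP orientation; "force": force on the tool from outside, world axes, zero at the start; "wrist_torque": the same for the moment, N m; "grip_width": finger opening in m; "grasp_force": force on a finger pad.
Only numpy, scipy, OpenCV 4.12 (cv2) and the standard library are available. Lean on these libraries where they do the work, as an engineer would, in place of code of your own. Each camera call takes 0.05 s, during which the arm holds its last target. There are 200 camera calls.

## Working session

There is one attempt and no reset: what is moved stays moved. The work goes in short steps, Python scripts to look and compute and a shell command to move; the robot and the scene stay as the last step left them, time stands still between calls to the robot, and variables do not carry over. Pictures are saved under pics/ and viewed, at most 10 in all, crops included, and the job is handed in when it is done.

```bash
ls; mkdir -p pics; python3 - <<'E'
from cell import env, imaging
import cv2, numpy as np
np.set_printoptions(precision=4,suppress=True)
o=env.get_obs(); print(o['time_s'],o['tool_pos'],o['tool_rot'],o['force'],o['grip_width'])
for n in ("scene","side"):
    im=imaging.read_camera(n); cv2.imwrite(f"pics/{n}0.png",im[:,:,::-1]); c=imaging.get_calibration(n); print(n,c)
E
```

```text
pics
0.0 [ 0.1517 -0.6315  0.2405] [-179.8902    0.0071   13.5086] [-0.1503 -0.002   0.5945] 0.08711762256628355
scene {'camera_matrix': array([[385.7594,   0.    , 279.2559],
       [  0.    , 385.7594, 211.9194],
       [  0.    ,   0.    ,   1.    ]]), 'k1': -0.05842999050301034, 'position': array([ 1.3123, -0.2288,  0.6509]), 'attitude': array([57.6595,  1.1467, 72.6434])}
side {'camera_matrix': array([[513.4149,   0.    , 291.3673],
       [  0.    , 513.4149, 205.3856],
       [  0.    ,   0.    ,   1.    ]]), 'k1': -0.07795716792026346, 'position': array([ 0.282 , -0.9901,  1.0387]), 'attitude': array([ 48.5398,   0.1176, -12.413 ])}
```

View pics/scene0.png

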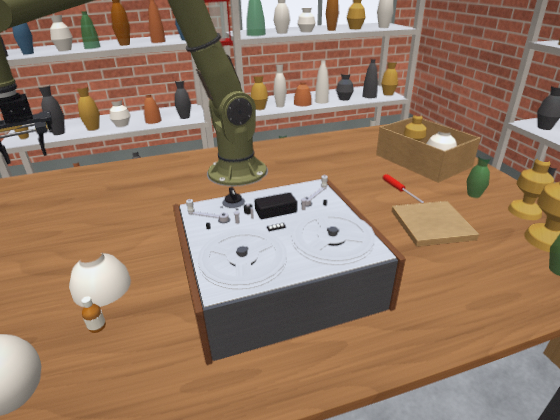

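View pics/side0.png

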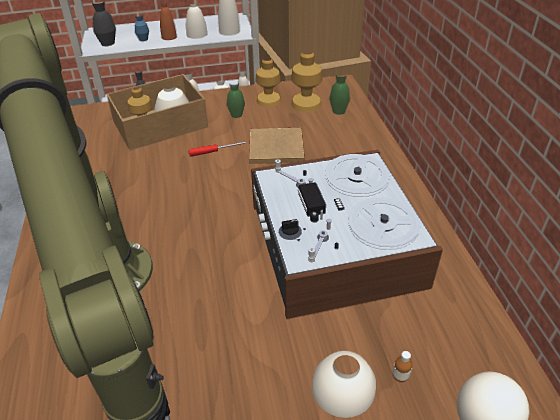

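The side view shows the plate with corners near (252,170), (289,275), (438,247) and (370,153). The selector is at (290,228), the right roller at (312,255) and the head cover at (312,197). In the scene view the selector is at about (234,199) and the right roller at (190,206). The shade and bottle stand right of the deck.

```bash
cat > h.py <<'E'
import numpy as np, cv2
from scipy.spatial.transform import Rotation as R
from cell import env, imaging
np.set_printoptions(precision=4,suppress=True)
def rays(c,px):
    d=cv2.undistortPoints(np.array(px,float).reshape(-1,1,2),c['camera_matrix'],np.array([c['k1'],0,0,0,0])).reshape(-1,2)
    return R.from_euler('xyz',c['attitude'],degrees=True).apply(np.c_[d[:,0],-d[:,1],-np.ones(len(d))])
def onplane(c,px,z):
    r=rays(c,px); p=c['position']; return p+r*((z-p[2])/r[:,2])[:,None]
def project(c,P):
    v=R.from_euler('xyz',c['attitude'],degrees=True).inv().apply(np.atleast_2d(P)-c['position'])
    q=np.c_[v[:,0],-v[:,1]]/-v[:,2:]; q=q*(1+c['k1']*(q**2).sum(1))[:,None]
    return q@c['camera_matrix'][:2,:2].T+c['camera_matrix'][:2,2]
E
python3 - <<'E'
from h import *
for n,seed,hubs in (("scene",(250,225),[(242,252),(333,231)]),("side",(350,230),[(384,218),(358,170)])):
    im=cv2.imread(f"pics/{n}0.png"); c=imaging.get_calibration(n)
    hsv=cv2.cvtColor(im,cv2.COLOR_BGR2HSV)
    m=((hsv[...,1]<60)&(hsv[...,2]>140)).astype(np.uint8)
    k,l,s,ce=cv2.connectedComponentsWithStats(m)
    i=1+np.argmin([np.hypot(*(ce[j]-(290,235) if n=="scene" else ce[j]-(345,210))) if s[j][4]>2000 else 1e9 for j in range(1,k)])
    ct=max(cv2.findContours((l==i).astype(np.uint8),cv2.RETR_EXTERNAL,cv2.CHAIN_APPROX_NONE)[0],key=cv2.contourArea).reshape(-1,2)
    P=onplane(c,ct,.15)[:,:2].astype(np.float32)
    print(n,s[i],cv2.minAreaRect(P)); print(cv2.boxPoints(cv2.minAreaRect(P)))
    h=onplane(c,hubs,.17); print(h, np.degrees(np.arctan2(*(h[1]-h[0])[1::-1]))-90)
c=imaging.get_calibration("side"); print(onplane(c,[(290,224)],.185),onplane(c,[(312,251)],.191))
E
```

```text
scene [  180   175   216   132 15730] ((0.607601523399353, -0.02003958821296692), (0.39225858449935913, 0.4149489402770996), 1.5127745866775513)
[[ 0.4061  0.1822]
 [ 0.417  -0.2326]
 [ 0.8091 -0.2223]
 [ 0.7982  0.1925]]
[[ 0.7035 -0.1271  0.17  ]
 [ 0.6957  0.0752  0.17  ]] 2.2083707527250453
side [  256   153   180   121 12875] ((0.6173810958862305, -0.025924354791641235), (0.36980006098747253, 0.40838900208473206), 1.5747222900390625)
[[ 0.4269  0.1731]
 [ 0.4382 -0.2351]
 [ 0.8078 -0.225 ]
 [ 0.7966  0.1833]]
[[ 0.7067 -0.1259  0.17  ]
 [ 0.704   0.0752  0.17  ]] 0.7535624171891442
[[ 0.4702 -0.1116  0.185 ]] [[ 0.4987 -0.2154  0.191 ]]
```

```bash
python3 - <<'E'
from h import *
o=env.get_obs(); c=imaging.get_calibration("wrist")
T=R.from_euler('xyz',o['tool_rot'],degrees=True)
print(c, "cam in tool:",T.inv().apply(c['position']-o['tool_pos']), "look in tool",T.inv().apply(R.from_euler('xyz',c['attitude'],degrees=True).apply([[0,0,-1],[1,0,0]])))
print("to view pt, tool axes",T.inv().apply(np.array([.46,-.14,.30])-o['tool_pos']))
s=imaging.get_calibration("side"); print("shade,bottle",onplane(s,[(345,405),(402,375)],0))
E
```

```text
{'camera_matrix': array([[365.88  ,   0.    , 285.1324],
       [  0.    , 365.88  , 209.941 ],
       [  0.    ,   0.    ,   1.    ]]), 'k1': -0.026672351254408002, 'position': array([ 0.216 , -0.6164,  0.3835]), 'attitude': array([-13.9667,   0.12  , -76.4317])} cam in tool: [ 0.0661  0.0001 -0.1429] look in tool [[-0.2412 -0.0002  0.9705]
 [ 0.001   1.      0.0004]]
to view pt, tool axes [ 0.4146 -0.406  -0.0588]
shade,bottle [[ 0.506  -0.4967  0.    ]
 [ 0.6514 -0.4566  0.    ]]
```

```bash
python3 -m crank '[{"z":-0.03},{"x":0.04,"y":-0.04,"z":-0.06},{"x":0.08,"y":-0.08,"z":-0.06},{"x":0.12,"y":-0.12,"z":-0.06},{"x":0.16,"y":-0.16,"z":-0.06},{"x":0.2,"y":-0.2,"z":-0.06},{"x":0.24,"y":-0.24,"z":-0.06},{"x":0.28,"y":-0.28,"z":-0.06},{"x":0.32,"y":-0.32,"z":-0.06},{"x":0.36,"y":-0.36,"z":-0.06},{"x":0.4,"y":-0.4,"z":-0.06},{"x":0.415,"y":-0.406,"z":-0.06}]' 0.03 10
python3 -m crank '[{},{}]' 0.03
python3 - <<'E'
from h import *
import json
o=env.get_obs(); c=imaging.get_calibration("wrist"); im=imaging.read_camera("wrist"); cv2.imwrite("pics/w1.png",im[:,:,::-1])
json.dump({k:v.tolist() if hasattr(v,'tolist') else v for k,v in c.items()},open('w1.json','w'))
print(o['time_s'],o['tool_pos'],o['tool_rot'],o['qpos'],o['force'])
E
```

```text
0.1 [ 0.1517 -0.6316  0.2406] [-179.9052    0.0073   13.5118] [77.2971 18.4332 -4.0148 83.1656  1.2967 78.5414 -3.2603] [ 0.9163  0.0861 -0.2022]invalid input
invalid input
```

View pics/w1.png

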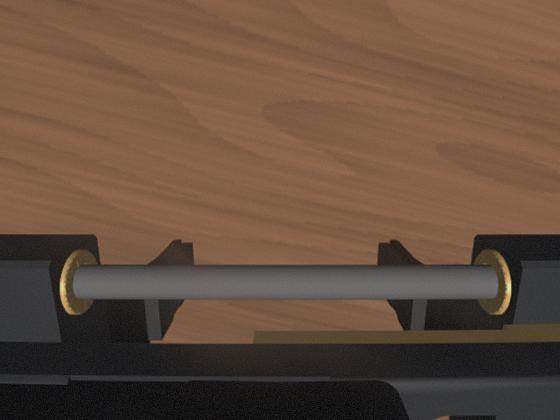

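The rows were refused, so the arm hasn't moved; the picture shows only table and the open fingers at about (170,290) and (400,290). I think every row needs all four numbers.

```bash
python3 -m crank '[{"x":0,"y":0,"z":-0.03,"turn":0},{"x":0.04,"y":-0.04,"z":-0.06,"turn":0},{"x":0.08,"y":-0.08,"z":-0.06,"turn":0},{"x":0.12,"y":-0.12,"z":-0.06,"turn":0},{"x":0.16,"y":-0.16,"z":-0.06,"turn":0},{"x":0.2,"y":-0.2,"z":-0.06,"turn":0},{"x":0.24,"y":-0.24,"z":-0.06,"turn":0},{"x":0.28,"y":-0.28,"z":-0.06,"turn":0},{"x":0.32,"y":-0.32,"z":-0.06,"turn":0},{"x":0.36,"y":-0.36,"z":-0.06,"turn":0},{"x":0.4,"y":-0.4,"z":-0.06,"turn":0},{"x":0.415,"y":-0.406,"z":-0.06,"turn":0}]' 0.03 10 &&
python3 - <<'E'
from h import *
o=env.get_obs(); print(o['time_s'],o['tool_pos'],o['tool_rot'],o['qpos'],o['force'])
E
```

```text
time_s: 1.65
tool_pos: [0.4619, -0.1357, 0.3018]
tool_rot: [-180.0, -0.0, 13.9]
force: [-0.0, -0.7, -0.1]
grip_width: 0.03
grasp_force: 0.0
1.65 [ 0.4619 -0.1357  0.3018] [-179.9862   -0.0409   13.9136] [ 48.9108  -2.8156 -34.0729  99.6782  -1.6223  82.6284 -61.009 ] [-0.005  -0.7112 -0.0761]
```

```bash
cat >> h.py <<'E'
import json
def snap(name):
    o=env.get_obs(); c=imaging.get_calibration("wrist"); im=imaging.read_camera("wrist"); cv2.imwrite(f"pics/{name}.png",im[:,:,::-1])
    json.dump({k:v.tolist() if hasattr(v,'tolist') else v for k,v in c.items()},open(name+'.json','w')); return o
def cal(name): return {k:np.array(v) for k,v in json.load(open(name+'.json')).items()}
E
python3 -c "from h import *; print(snap('w2')['tool_pos'])"
```

```text
[ 0.4619 -0.1357  0.3018]
```

View pics/w2.png

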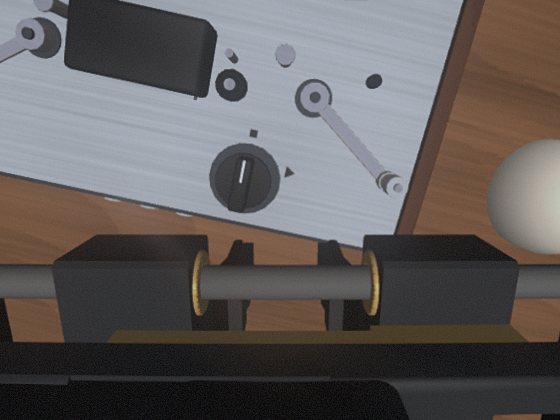

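The wrist view shows the selector skirt centred near (244,178) with its pointer line up. The right roller is at (397,187), the pivot at (315,97) and the black stop peg at (374,81).

```bash
python3 - <<'E'
from h import *
im=cv2.imread("pics/w2.png"); c=cal("w2"); hsv=cv2.cvtColor(im,cv2.COLOR_BGR2HSV)
m=(hsv[...,2]<90).astype(np.uint8); m=cv2.morphologyEx(m,cv2.MORPH_CLOSE,np.ones((5,5)))
m[235:]=0
k,l,s,ce=cv2.connectedComponentsWithStats(m); i=l[195,262]; print(s[i],ce[i])
ct=max(cv2.findContours((l==i).astype(np.uint8),cv2.RETR_EXTERNAL,cv2.CHAIN_APPROX_NONE)[0],key=len)
e=cv2.fitEllipse(ct); print(e)
P=onplane(c,ct,.165)[:,:2].astype(np.float32); ec,er=cv2.minEnclosingCircle(P);print("skirt",ec,er,cv2.fitEllipse(P))
# white pointer
w=(hsv[...,2]>150)[150:200,225:262]; ys,xs=np.nonzero(w); pts=np.c_[xs+225,ys+150].astype(np.float32); vx=cv2.fitLine(onplane(c,pts,.185)[:,:2].astype(np.float32),cv2.DIST_HUBER,0,.01,.01).ravel()
print(len(pts),"pointer",vx,np.degrees(np.arctan2(vx[1],vx[0])))
# plate edges: front & right
fr=onplane(c,[(20,178),(330,238)],.15); print("front",fr,np.degrees(np.arctan2(*(fr[0]-fr[1])[1::-1]))-90)
r=onplane(c,[(397,187)],.191)[0]; p=onplane(c,[(315,97)],.16)[0]; print("roller",r,"pivot",p,np.linalg.norm((r-p)[:2]),np.degrees(np.arctan2(*(r-p)[1::-1])))
s=np.array(ec); d=p[:2]-s; print("deck yaw", np.degrees(np.arctan2(d[1],d[0])-np.arctan2(-40,73)), np.hypot(*d), np.hypot(40,73))
E
```

```text
[ 210  144   70   69 3743] [244.1122 177.9762]
((244.1034698486328, 177.98585510253906), (67.42916870117188, 68.8944091796875), 132.13148498535156)
skirt (0.47492873668670654, -0.0999574288725853) 0.027435267344117165 ((0.4751405119895935, -0.09981212019920349), (0.052649836987257004, 0.05308277904987335), 84.7495346069336)
57 pointer [ 0.9997  0.024   0.4816 -0.0986] 1.3766462
front [[ 0.4286  0.0813  0.15  ]
 [ 0.4405 -0.1802  0.15  ]] 2.6073713255954374
roller [ 0.5002 -0.2075  0.191 ] pivot [ 0.5472 -0.1375  0.16  ] 0.08434711317515584 -123.8699813207952
deck yaw 1.2679429460462088 0.08145109772586989 83.24061508662703
```

```bash
python3 -m crank '[{"x":0.005,"y":-0.008,"z":0,"turn":-0.18},{"x":0.01,"y":-0.016,"z":0,"turn":-0.36},{"x":0.015,"y":-0.024,"z":0,"turn":-0.54},{"x":0.0205,"y":-0.0324,"z":0,"turn":-0.72},{"x":0.0205,"y":-0.0324,"z":0,"turn":-0.9},{"x":0.0205,"y":-0.0324,"z":0,"turn":-1.08},{"x":0.0205,"y":-0.0324,"z":0,"turn":-1.26},{"x":0.0205,"y":-0.0324,"z":0,"turn":-1.44},{"x":0.0205,"y":-0.0324,"z":0,"turn":-1.62},{"x":0.0205,"y":-0.0324,"z":0,"turn":-1.8},{"x":0.0205,"y":-0.0324,"z":0,"turn":-1.98},{"x":0.0205,"y":-0.0324,"z":0,"turn":-2.16}]' &&  python3 -m crank '[{"x":0,"y":0,"z":0,"turn":-0.18},{"x":0,"y":0,"z":0,"turn":-0.36},{"x":0,"y":0,"z":0,"turn":-0.54},{"x":0,"y":0,"z":0,"turn":-0.72},{"x":0,"y":0,"z":0,"turn":-0.763},{"x":0,"y":0,"z":0,"turn":-0.763},{"x":0,"y":0,"z":0,"turn":-0.763}]'; python3 -c "from h import *; o=env.get_obs(); print(o['tool_pos'],o['tool_rot'],o['qpos'])"
```

```text
time_s: 3.2
tool_pos: [0.4722, -0.1049, 0.3012]
tool_rot: [-180.0, -0.0, 137.5]
force: [0.2, 0.2, 0.6]
grip_width: 0.03
grasp_force: 0.0
time_s: 4.08
tool_pos: [0.4726, -0.1045, 0.3014]
tool_rot: [-180.0, -0.0, -179.1]
force: [0.2, -0.8, 0.5]
grip_width: 0.0302
grasp_force: 0.0
[ 0.4726 -0.1045  0.3014] [-179.99     -0.0164 -179.1042] [ 42.913   -2.4154 -32.2677  99.4349  -1.2868  82.6237 101.7297]
```

```bash
python3 -m crank '[{"x":-0.0015,"y":0.0052,"z":0.03,"turn":-0.009},{"x":-0.0015,"y":0.0052,"z":0.06,"turn":-0.009},{"x":-0.0015,"y":0.0052,"z":0.085,"turn":-0.009},{"x":-0.0015,"y":0.0052,"z":0.085,"turn":-0.009},{"x":-0.0015,"y":0.0052,"z":0.085,"turn":-0.009}]' ;  python3 -c "from h import *; snap('w3')"
```

```text
time_s: 4.7
tool_pos: [0.4748, -0.099, 0.2175]
tool_rot: [-180.0, 0.1, -178.5]
force: [-0.0, 0.0, -0.1]
grip_width: 0.0298
grasp_force: 0.0
```

View pics/w3.png

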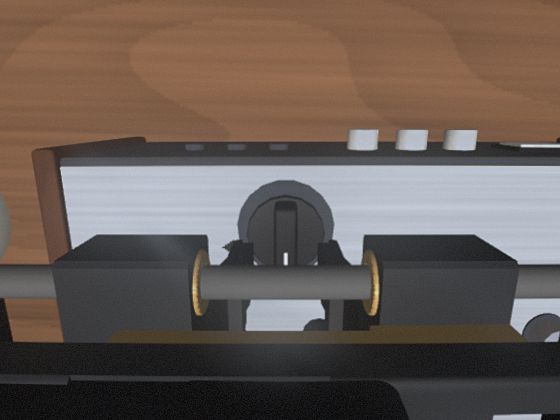

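The bar sits centred at column 285 between the fingers at (240,280) and (330,280). I'll descend and grip.

```bash
python3 -m crank '[{"x":0,"y":0,"z":0.012,"turn":0},{"x":0,"y":0,"z":0.024,"turn":0},{"x":0,"y":0,"z":0.0315,"turn":0},{"x":0,"y":0,"z":0.0315,"turn":0}]' && python3 -m crank '[{"x":0,"y":0,"z":0,"turn":0},{"x":0,"y":0,"z":0,"turn":0},{"x":0,"y":0,"z":0,"turn":0},{"x":0,"y":0,"z":0,"turn":0}]' 0.008 30
```

```text
time_s: 5.25
tool_pos: [0.4738, -0.0987, 0.1846]
tool_rot: [180.0, -0.1, -178.5]
force: [-0.4, -0.8, 0.7]
grip_width: 0.03
grasp_force: 0.0
time_s: 5.75
tool_pos: [0.4744, -0.0989, 0.1851]
tool_rot: [-180.0, 0.0, -178.5]
force: [0.2, 0.2, 0.6]
grip_width: 0.0119
grasp_force: 30.0
```

Gripped at 11.9 mm width, 30 N. Now I'll press down.

```bash
python3 -m crank '[{"x":0,"y":0,"z":0.003,"turn":0},{"x":0,"y":0,"z":0.006,"turn":0},{"x":0,"y":0,"z":0.008,"turn":0},{"x":0,"y":0,"z":0.008,"turn":0},{"x":0,"y":0,"z":0.008,"turn":0}]'
```

```text
time_s: 6.38
tool_pos: [0.4745, -0.0989, 0.179]
tool_rot: [-179.9, 0.0, -178.5]
force: [-5.6, 0.9, 13.3]
grip_width: 0.0116
grasp_force: 30.0
```

```bash
python3 -m crank '[{"x":0,"y":0,"z":0.001,"turn":0.12},{"x":0,"y":0,"z":0.001,"turn":0.26},{"x":0,"y":0,"z":0.001,"turn":0.4},{"x":0,"y":0,"z":0.001,"turn":0.54},{"x":0,"y":0,"z":0.001,"turn":0.68},{"x":0,"y":0,"z":0.001,"turn":0.82},{"x":0,"y":0,"z":0.001,"turn":0.96},{"x":0,"y":0,"z":0.001,"turn":1.1},{"x":0,"y":0,"z":0.001,"turn":1.22},{"x":0,"y":0,"z":0.001,"turn":1.24},{"x":0,"y":0,"z":0.001,"turn":1.24},{"x":0,"y":0,"z":0.001,"turn":1.24}]'; python3 -c "from h import *; print(env.get_obs()['wrist_torque'])"
```

```text
time_s: 7.88
tool_pos: [0.4733, -0.1009, 0.179]
tool_rot: [-179.8, 0.2, 110.4]
force: [-10.2, -2.5, 20.5]
grip_width: 0.0113
grasp_force: 30.1
[-0.5351  2.4047  0.2701]
```

```bash
python3 -m crank '[{"x":0,"y":0,"z":-0.003,"turn":-0.01},{"x":0,"y":0,"z":-0.006,"turn":-0.01},{"x":0,"y":0,"z":-0.009,"turn":-0.01},{"x":0,"y":0,"z":-0.009,"turn":-0.01}]' && python3 -m crank '[{"x":0,"y":0,"z":0,"turn":0},{"x":0,"y":0,"z":0,"turn":0},{"x":0,"y":0,"z":0,"turn":0}]' 0.03 && python3 -m crank '[{"x":0,"y":0,"z":-0.02,"turn":0},{"x":0,"y":0,"z":-0.05,"turn":0},{"x":0,"y":0,"z":-0.08,"turn":0},{"x":0,"y":0,"z":-0.08,"turn":0}]'; python3 -c "from h import *; print(snap('w4')['tool_pos'])"
```

```text
time_s: 8.38
tool_pos: [0.4732, -0.1009, 0.185]
tool_rot: [-179.8, 0.1, 111.0]
force: [-3.7, -4.2, 3.8]
grip_width: 0.0118
grasp_force: 30.0
time_s: 8.75
tool_pos: [0.4744, -0.0983, 0.1849]
tool_rot: [180.0, -0.0, 111.1]
force: [-0.1, -0.3, 0.7]
grip_width: 0.0282
grasp_force: 0.0
time_s: 9.25
tool_pos: [0.4758, -0.0986, 0.2673]
tool_rot: [179.8, 0.2, 111.1]
force: [0.0, 0.8, -0.5]
grip_width: 0.03
grasp_force: 0.0
[ 0.4758 -0.0986  0.2673]
```

View pics/w4.png

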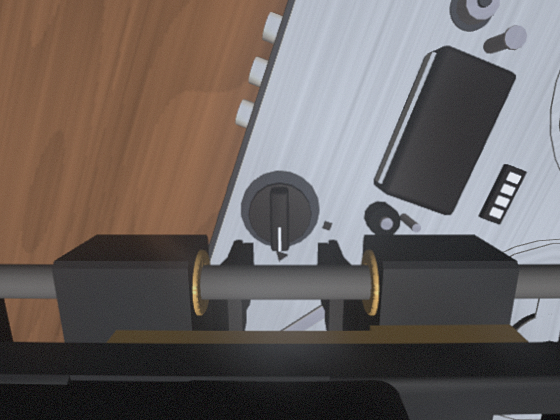

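The selector at (280,210) has its pointer towards the triangle play mark at (282,255), and it sits up as before. Next I'll go over the right roller, with the tool's x along the arm.

```bash
python3 -m crank '[{"x":-0.02,"y":-0.003,"z":0,"turn":0.16},{"x":-0.04,"y":-0.006,"z":0,"turn":0.32},{"x":-0.06,"y":-0.009,"z":0,"turn":0.48},{"x":-0.08,"y":-0.012,"z":0,"turn":0.64},{"x":-0.1,"y":-0.015,"z":0,"turn":0.8},{"x":-0.111,"y":-0.0154,"z":0,"turn":0.955},{"x":-0.111,"y":-0.0154,"z":0,"turn":0.955},{"x":-0.111,"y":-0.0154,"z":0,"turn":0.955}]' 0.045;  python3 -c "from h import *; o=snap('w5');print(o['tool_pos'],o['tool_rot'])"
```

```text
time_s: 10.3
tool_pos: [0.4995, -0.2069, 0.2642]
tool_rot: [-179.9, -0.0, 56.5]
force: [-0.5, -0.4, 0.4]
grip_width: 0.045
grasp_force: 0.0
[ 0.4995 -0.2069  0.2642] [-179.9107   -0.0079   56.5125]
```

View pics/w5.png

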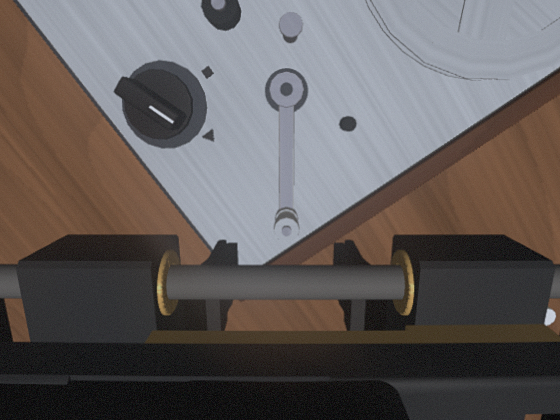

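The arm runs vertically at column 286, with the roller at (286,230) midway between the fingers (225, 345). The selector at (165,105) points at the play mark (208,135). I'll check the roller position, then descend.

```bash
python3 -c "
from h import *
c=cal('w5'); print(onplane(c,[(286,230)],.191), onplane(c,[(286,90)],.163), onplane(c,[(347,123)],.165))"
```

```text
[[ 0.4998 -0.2079  0.191 ]] [[ 0.5464 -0.1373  0.163 ]] [[ 0.568  -0.1761  0.165 ]]
```

```bash
python3 -m crank '[{"x":-0.0007,"y":0.0005,"z":0.02,"turn":0},{"x":-0.0007,"y":0.0005,"z":0.04,"turn":0},{"x":-0.0007,"y":0.0005,"z":0.06,"turn":0},{"x":-0.0007,"y":0.0005,"z":0.075,"turn":0},{"x":-0.0007,"y":0.0005,"z":0.082,"turn":0},{"x":-0.0007,"y":0.0005,"z":0.082,"turn":0}]' && python3 -m crank '[{"x":0,"y":0,"z":0,"turn":0},{"x":0,"y":0,"z":0,"turn":0},{"x":0,"y":0,"z":0,"turn":0},{"x":0,"y":0,"z":0,"turn":0},{"x":0,"y":0,"z":0,"turn":0}]' 0.012 20
```

```text
time_s: 11.1
tool_pos: [0.4997, -0.2086, 0.1829]
tool_rot: [-180.0, 0.0, 56.3]
force: [-0.7, -0.2, -0.5]
grip_width: 0.045
grasp_force: 0.0
time_s: 11.72
tool_pos: [0.4994, -0.2086, 0.1832]
tool_rot: [-180.0, 0.0, 56.3]
force: [-2.3, 0.2, 2.4]
grip_width: 0.015
grasp_force: 20.0
```

```bash
python3 -m crank '[{"x":0.0004,"y":0.0085,"z":0,"turn":-0.1},{"x":0.0017,"y":0.0169,"z":0,"turn":-0.2},{"x":0.0038,"y":0.0251,"z":0,"turn":-0.3},{"x":0.0067,"y":0.0331,"z":0,"turn":-0.4},{"x":0.0104,"y":0.0408,"z":0,"turn":-0.5},{"x":0.0148,"y":0.048,"z":0,"turn":-0.6},{"x":0.02,"y":0.0548,"z":0,"turn":-0.7},{"x":0.0246,"y":0.0598,"z":0,"turn":-0.78},{"x":0.027,"y":0.0622,"z":0,"turn":-0.82},{"x":0.027,"y":0.0622,"z":0,"turn":-0.82},{"x":0.027,"y":0.0622,"z":0,"turn":-0.82}]'; python3 -c "
from h import *
o=env.get_obs(); d=o['tool_pos'][:2]-np.array([.5469,-.1375]); print(np.hypot(*d),np.degrees(np.arctan2(d[1],d[0])),'stop ~ -73.8')"
```

```text
time_s: 13.1
tool_pos: [0.5658, -0.2205, 0.183]
tool_rot: [-179.9, -0.0, 103.2]
force: [-4.4, 2.9, 3.6]
grip_width: 0.0155
grasp_force: 20.0
0.08509202668967056 -77.18826229230389 stop ~ -73.8
```

```bash
for i in 1; do python3 -m crank '[{"x":0,"y":0.002,"z":0,"turn":-0.02},{"x":0.0001,"y":0.004,"z":0,"turn":-0.05},{"x":0.0002,"y":0.0055,"z":0,"turn":-0.05},{"x":0.0002,"y":0.0065,"z":0,"turn":-0.05},{"x":0.0002,"y":0.0065,"z":0,"turn":-0.05}]'; done; python3 -c "
from h import *
o=env.get_obs(); d=o['tool_pos'][:2]-np.array([.5469,-.1375]); print(np.hypot(*d),np.degrees(np.arctan2(d[1],d[0])),'stop ~ -73.8')"
```

```text
time_s: 13.72
tool_pos: [0.5708, -0.2192, 0.1829]
tool_rot: [-179.8, -0.1, 106.1]
force: [-7.9, 2.5, 5.5]
grip_width: 0.0154
grasp_force: 20.0
0.0851112077593221 -73.72155834443224 stop ~ -73.8
```

```bash
python3 -m crank '[{"x":0,"y":0.001,"z":0,"turn":0},{"x":0,"y":0.002,"z":0,"turn":0},{"x":0,"y":0.002,"z":0,"turn":0},{"x":0,"y":0.002,"z":0,"turn":0},{"x":0,"y":0.002,"z":0,"turn":0}]'; python3 -c "
from h import *
o=env.get_obs(); d=o['tool_pos'][:2]-np.array([.5469,-.1375]); print(np.hypot(*d),np.degrees(np.arctan2(d[1],d[0])))
snap('w6'); im=imaging.read_camera('side')[:,:,::-1]; cv2.imwrite('pics/s6.png',cv2.resize(im[140:300,230:450],None,fx=3,fy=3,interpolation=cv2.INTER_CUBIC))"
```

```text
time_s: 14.35
tool_pos: [0.571, -0.2192, 0.1828]
tool_rot: [-179.6, -0.1, 106.0]
force: [-11.9, 1.5, 8.1]
grip_width: 0.0155
grasp_force: 20.0
0.0851535873367906 -73.56034996623355
```

View pics/w6.png

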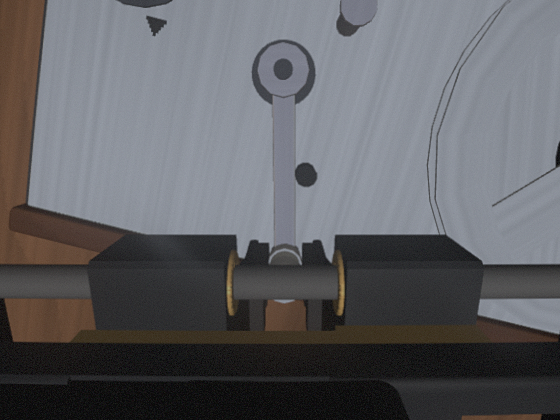

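View pics/s6.png

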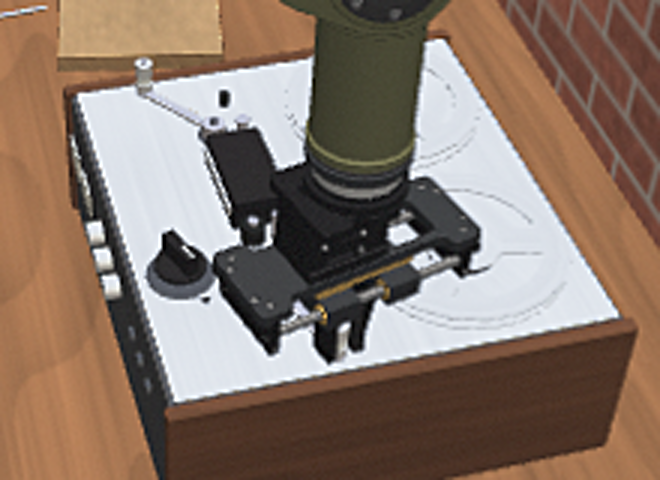

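The wrist view shows the arm bar at column 284 resting against the black peg at (305,175), with the fingers closed on the roller at (285,265). The side view shows the selector up at play at (180,260) and the left arm untouched. The last 2 mm push moved the roller only about 0.2 mm while the force rose to 12 N, so it is on its stop.

```bash
python3 -c "from cell import env; print(env.sign_off())"
```

```text
the job is handed in; nothing more can be done
None
```

The selector is at play and has sprung back up, and the fingers are holding the right-hand tension arm on its stop; I handed the job in at about 14.5 s and no verdict was shown.

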